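# Free the sprung filling dock and hold the glue flask down in it

### The arm

A 7-joint arm with a two-finger parallel gripper is mounted at the origin on the work surface. World frame = base frame: x ahead of the robot, y to its left, z up, the work surface at z = 0. Lengths are in m, angles in rad, forces in N, time in s.
With the tool pointing down it reaches from about 0.4 to 0.875 m from the base axis. Payload 19.3 kg.
Tool frame: the origin (TCP) lies on the centre line of the jaws, within the pads' length; the fingertips stand 19 mm ahead of it and the grasp point (between the pads) is the TCP (bot.nose_length is the distance from the TCP to the fingertips, in m); y points along the fingers, z is the direction in which the jaws open and shut, and the axes are right-handed (so a half turn about y gives the same grasp; the last joint's range is limited). The gripper opens to 85 mm and grips with 20 to 120 N. Pads are 22 mm wide; open, the fingers measure 114 mm over their backs; the gripper's body (76 mm by 85 mm) begins 54 mm behind the grasp point. The pads swing forward as they close: fully open they stand 13 mm farther back than shut.
Start: joints at [1.197, 0.521, -0.036, 1.599, 0.021, 1.021, -0.113], TCP at [0.187, -0.596, 0.219] pointing down, gripper open.
Joint ranges: [-2.91, 2.91], [-0.3, 2.13], [-1.5, 1.42], [0.17, 2.43], [-1.26, 4.41], [0.16, 1.93], [-2.52, 2.52]. Speed limits (rad/s): [1.89, 1.89, 2.39, 2.39, 3.01, 3.01, 3.01].

### API

Orientations are given as [roll, pitch, yaw] about the fixed x, y, z axes, in that order (R = Rz(yaw) Ry(pitch) Rx(roll)).
In Python, from workcell import observe, cams, workorder, bot gives the robot as it stands. The module is installed in compiled form; this text tells all that it offers.
- The arm moves only by the tool apply_moves, never from a script. Its arguments are lists of equal length, an entry for each row: "jaw": the opening, from -1 (shut) to 1 (fully open), so that 0 is half open; "translation": the shift along the world's x, y, z in m, a list of three; "angular": the turn, a rotation vector about the world's x, y, z in degrees, a list of three. In form: {"jaw": [jaw, ...], "translation": [[x, y, z], ...], "angular": [[ax, ay, az], ...]}. A call has 1 to 5 rows; each row is the pose to reach, as a shift and turn from the pose commanded when the call began; what a row does not reach only later rows make up. A row lasts 1/10 s, in which the tool goes at most 50 mm and 8.59 degrees, less where a joint would pass 70% of its speed; a pose out of reach is approached as far as the arm can. A call with a gripper value outside its range is refused whole. The fingers move at their own pace and stop on an object; "newtons" is the grip in N (left out, the last holds). Time passes only in rows, so rows that repeat a pose let the fingers close. It gives the time, the measured TCP pose, the force and the opening at its end, in the units of the state.
- observe(): the state, without advancing time (a new reading comes with each control period).
- cams.grab_frame(name): name is "scene" or "side" or "wrist"; returns a dict with "pixels" (480x640x3 uint8, red, green, blue), "mtx" (3x3 intrinsics, pixels), "distortion" ([k1, k2, p1, p2, k3] as OpenCV has them; the pictures are not rectified), "R" (3x3) and "t" (3): a world point X has camera coordinates R X + t. Camera axes: x right, y down, z forward; pixel columns grow to the right and rows downward; lengths in m; the calibration is good to about 2 mm. A picture is of the moment at which its call begins. There is no depth.
- workorder.job_done(): hands the job in, once; it reports no verdict.
The state is a dict: "clock": time; "qpos": joint angles; "qd": joint speeds; "joint_efforts": joint torques, N m; "position": TCP position; "tool_rot": TCP orientation; "force": force on the tool from outside, world axes, zero at the start; "moment": the same for the moment, N m; "grip_width": finger opening in m.
Only numpy, scipy, OpenCV 4.12 (cv2) and the standard library are available. Lean on these libraries where they do the work, as an engineer would, in place of code of your own. Each camera call takes 0.05 s, during which the arm holds its last target. There are 200 camera calls.

### The job

The blue varnish can has been left standing on the sprung ring of the filling dock: lift it off by its handle, keep it upright, and set it down gently so that it stands wholly on the round cork mat. Then pick up the round amber glue flask, seat it upright in the ring and press it straight down until the red bands on the dock's posts are fully in view above the ring, nearly the bottom of its travel. Finish while still holding the flask pressed down like that with the gripper; do not drop either vessel, and leave the tape roll, the white bottle and the wooden tower where they are.

Things in the scene. Friction and masses are not known exactly. Their poses are not given: they have to be found in the camera images.
- dock: filling dock, fixed to the table: dark steel base plate 132 mm across, 12 mm thick, low brass boss (top at 20 mm), three 8 mm guide posts 54 mm from the axis with black knobs, tops 78 mm above the table. Origin on its axis at the table surface, z up. Each post has a red band 57 to 70 mm above the table, hidden in the ring's lugs while the ring is up.
- ring (a joint): downward travel in m of the dock's sprung aluminium ring, which slides straight down along the posts: 0 = fully up, 0.020 = bottom stop. The spring pushes up with about 5 N at 0 and 13 N at the stop, so the can's or the flask's weight alone does not move it. The red bands are fully in view at 0.013.
- ring_top (a point): centre of the ring's mouth, on the dock's axis and level with the ring's flat upper face; 70 mm above the table when the ring is up, and moves with the ring. The ring measures 88 mm over the outside, 54 mm across the hole and 14 mm thick, with three lugs reaching out to the posts.
- can: loose blue varnish can with white stripe, 0.3 kg: 68 mm in diameter, lid top at 63 mm. Rigid steel arch handle of 10 mm round bar over it: its straight level top runs along the can's y axis (48 mm long, centred over the can), bar centre 106 mm above the underside. Origin at the centre of its underside, z up. Starts standing on the dock's ring.
- flask: loose round amber glue flask, closed, 0.22 kg; origin at the centre of its underside, z up along its axis. Foot 36 mm across, flaring to 68 mm at 28 mm height, widest 72 mm at 42 mm, shoulders in to a straight neck 26 mm across from 72 to 124 mm, black cap 30 mm across up to 136 mm. Starts upright on the table. In the ring it centres itself, underside 16 mm below the ring's upper face.
- mat: round cork mat fixed to the table, 132 mm in diameter, 6 mm thick; origin at the centre of its underside, on the table.
- tape: bystander: loose cream-coloured roll of masking tape lying flat, 100 mm across, 25 mm high; origin at the centre of its underside.
- glue_bottle: bystander: loose white glue bottle with yellow cap, 54 mm in diameter, 125 mm high; origin at the centre of its underside.
- tower: bystander: loose balsa model tower, 80 mm square over its cornice, 116 mm high; origin at the centre of its underside.
There are look-alikes about, which are no part of the job. Leave any purple look-alike of the can alone. What is shaped like the flask but purple is not meant.

How it is judged:
By the outcome, as a careful person would: the job done as asked, in the order asked, and still so for the second after the job is handed in, while the arm keeps its last pose, push and grip.
It also fails if it takes over 64 s, if anything falls off the work surface, if the arm or the gripper's body presses on something with over 40 N, if the wrist force passes 120 N, or if a joint passes its speed limit or range.

## Working session

There is one attempt and no reset: what is moved stays moved. The work goes in short steps, Python scripts to look and compute and a tool call to move; the robot and the scene stay as the last step left them, time stands still between calls to the robot, and variables do not carry over. Pictures are saved under pics/ and viewed, about 8 in all and at most 12, crops included, and the job is handed in when it is done.

Besides the shell and the picture viewer there is one more tool, called after ">>>" in YAML: its name, and indented under it one key for each argument. apply_moves: Moves the arm, as the interface text tells. Its arguments: {"type":"object","properties":{"jaw":{"type":"array"},"translation":{"type":"array"},"angular":{"type":"array"},"newtons":{"type":"number"}},"required":["jaw","translation","angular"]}

```bash
mkdir -p pics
python3 - <<'E'
from workcell import observe,cams,bot
import cv2
s=observe();print(s)
for n in("scene","side"):
    f=cams.grab_frame(n);cv2.imwrite(f"pics/{n}0.png",f["pixels"][:,:,::-1]);print(n,f["R"],f["t"],f["mtx"],f["distortion"])
E
```

```text
{'clock': 0.0, 'qpos': array([ 1.19680756,  0.5220229 , -0.03631699,  1.60001929,  0.02119871,
        1.02112519, -0.11281645]), 'qd': array([ 0.00194527,  0.00109921, -0.00109668, -0.00028061, -0.00092361,
       -0.00145287, -0.00101866]), 'joint_efforts': array([-2.62608344e-03, -9.27158260e+01,  1.97912559e+00, -3.69948184e+01,
        1.78038608e-02,  8.03728122e-03,  1.08249940e-04]), 'position': array([ 0.18680648, -0.59604131,  0.21821629]), 'tool_rot': array([-1.57198262e+00, -9.07165518e-05, -2.83783976e+00]), 'force': array([-0.52317014, -0.09405546, -0.0403134 ]), 'moment': array([ 0.01143049, -0.02730542,  0.04062466]), 'grip_width': 0.0855182686192838}
scene [[-0.57851331  0.8156676  -0.00295136]
 [ 0.65260311  0.46068294 -0.60156497]
 [-0.48931742 -0.34993941 -0.79881842]] [ 0.29702954 -0.33639449  1.90116554] [[575.30548719   0.         323.30123964]
 [  0.         575.30548719 233.5344108 ]
 [  0.           0.           1.        ]] [-0.09613879  0.          0.          0.          0.        ]
side [[-0.98799268 -0.15446569 -0.00328771]
 [-0.11740134  0.76441507 -0.6339452 ]
 [ 0.10043596 -0.62594724 -0.77337098]] [0.55806893 0.08323435 1.17157462] [[459.61496108   0.         326.80687312]
 [  0.         459.61496108 239.15541603]
 [  0.           0.           1.        ]] [-0.09558808  0.          0.          0.          0.        ]
```

View pics/scene0.png

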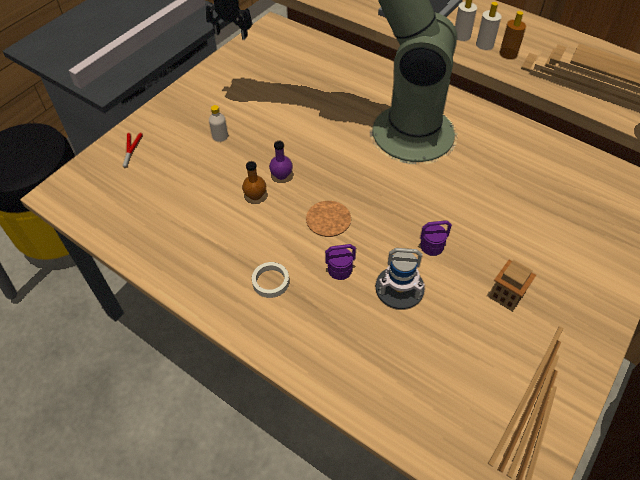

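View pics/side0.png

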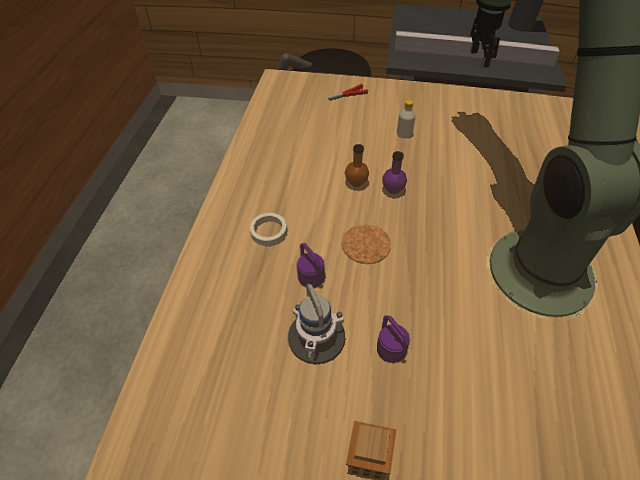

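The scene view shows the can on the dock at (403,270), mat (328,218), amber flask (254,186) beside a purple one (281,165), a purple can close by (340,262). Side view: can (315,310), mat (366,244), amber flask (357,172).

```bash
cat > h.py <<'E'
import numpy as np, cv2
from workcell import observe,cams,workorder,bot
def ray(f,uv):
    p=cv2.undistortPoints(np.array([[uv]],float),f["mtx"],f["distortion"])[0,0]
    R,t=np.array(f["R"]),np.array(f["t"]); return -R.T@t, R.T@np.array([p[0],p[1],1])
def onz(f,uv,z):
    c,d=ray(f,uv); return c+d*(z-c[2])/d[2]
def tri(fs,uvs):
    A=np.zeros((3,3));b=np.zeros(3)
    for f,uv in zip(fs,uvs):
        c,d=ray(f,uv);d/=np.linalg.norm(d);P=np.eye(3)-np.outer(d,d);A+=P;b+=P@c
    return np.linalg.solve(A,b)
def proj(f,X):
    return cv2.projectPoints(np.array(X,float).reshape(-1,3),cv2.Rodrigues(np.array(f["R"]))[0],np.array(f["t"]),f["mtx"],f["distortion"])[0][:,0]
def crop(f,x,y,w,h,k):
    return cv2.resize(f["pixels"][y:y+h,x:x+w,::-1],None,fx=k,fy=k,interpolation=cv2.INTER_CUBIC)
E
python3 - <<'E'
from h import *
s=cams.grab_frame("scene");d=cams.grab_frame("side")
a=crop(s,365,235,80,60,5);b=crop(d,275,275,80,60,5)
c=crop(s,215,140,80,60,5);e=crop(d,330,135,80,60,5)
# (60 rows x5 = 300)
cv2.imwrite("pics/c1.png",np.vstack([np.hstack([a,b]),np.hstack([c,e])]))
print("mat",onz(s,(328.5,218),.006),onz(d,(366.5,243.5),.006))
print("tape",onz(s,(271,280),.0125),"bottle",onz(s,(219,135),.02), "tower",onz(s,(512,285),.06),"pcan",onz(s,(340,265),.03),onz(s,(433,241),.03),"pflask",onz(s,(281,167),.042))
print("flaskcap",tri([s,d],[(251,165),(358,147)]))
E
```

```text
mat [ 0.46353362 -0.01680848  0.006     ] [ 0.46053954 -0.01802663  0.006     ]
tape [ 0.73048678 -0.01789763  0.0125    ] bottle [ 0.39489741 -0.50161395  0.02      ] tower [0.40593125 0.52259034 0.06      ] pcan [0.59370507 0.11212667 0.03      ] [0.37839421 0.27842691 0.03      ] pflask [ 0.40786475 -0.23271735  0.042     ]
flaskcap [ 0.51656913 -0.24930508  0.13669952]
```

View pics/c1.png

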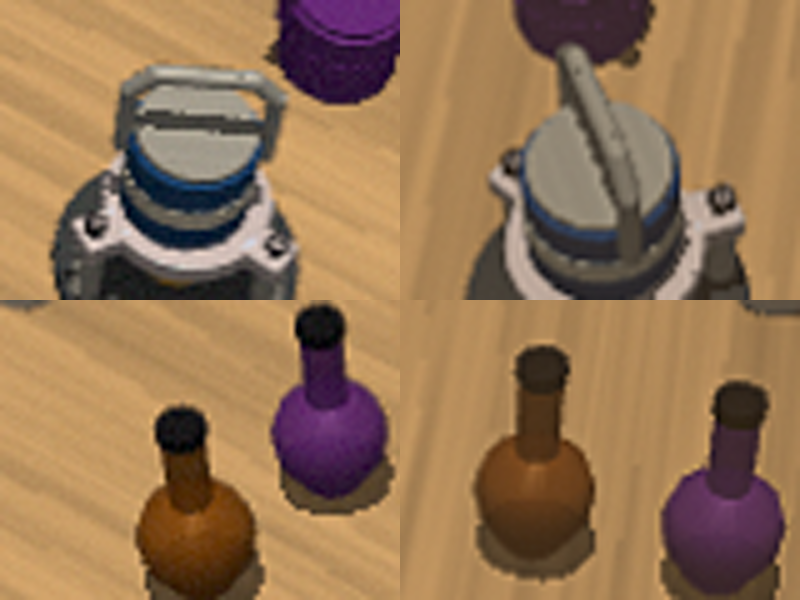

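Run:
```python
from h import *
s=cams.grab_frame("scene");d=cams.grab_frame("side")
for f,a,b in((s,(395,249.8),(418,252.8)),(d,(309.6,286),(320,314))):
    A=onz(f,a,.176);B=onz(f,b,.176);print("bar",A,B,(A+B)/2,np.linalg.norm(A-B),np.degrees(np.arctan2(*(B-A)[[1,0]])))
print("lid",onz(s,(404.4,261.6),.133),onz(d,(315.2,308.4),.133))
print("cap",onz(s,(251.4,163.8),.136),onz(d,(358.6,146.6),.136))
print("body",onz(s,(254.4,187),.042),onz(d,(357,174.4),.042))
from scipy.spatial.transform import Rotation as R
print(R.from_euler("xyz",observe()["tool_rot"]).as_matrix())
```

```text
bar [0.5623768  0.24931083 0.176     ] [0.53778953 0.29970147 0.176     ] [0.55008317 0.27450615 0.176     ] 0.05606915921937356 116.00928732167729
bar [0.56098055 0.24822851 0.176     ] [0.52932665 0.30949861 0.176     ] [0.5451536  0.27886356 0.176     ] 0.0689637172333701 117.32217445115683
lid [0.55116879 0.27475335 0.133     ] [0.54606152 0.27341206 0.133     ]
cap [ 0.51366388 -0.24960841  0.136     ] [ 0.51443889 -0.25518842  0.136     ]
body [ 0.51746642 -0.24724171  0.042     ] [ 0.51325238 -0.24332506  0.042     ]
[[-9.54217297e-01 -9.30905497e-05  2.99114262e-01]
 [-2.99114276e-01  3.16766722e-04 -9.54217244e-01]
 [-5.92083649e-06 -9.99999945e-01 -3.30108998e-04]]
```

>>> apply_moves:
  jaw: [1, 1, 1, 1, 1]
  translation:
    - [0.036, 0.03, 0.012]
    - [0.072, 0.06, 0.024]
    - [0.108, 0.09, 0.036]
    - [0.144, 0.12, 0.048]
    - [0.18, 0.15, 0.06]
  angular:
    - [0, 0, 8.4]
    - [0, 0, 16.8]
    - [0, 0, 25.2]
    - [0, 0, 33.6]
    - [0, 0, 42]

```text
clock: 0.8
position: [0.3681, -0.445, 0.2795]
tool_rot: [-1.571, -0.0, -2.099]
force: [0.5, -0.8, -0.1]
grip_width: 0.0853
```

>>> apply_moves:
  jaw: [1, 1, 1, 1, 1]
  translation:
    - [0.026, 0.04, 0.004]
    - [0.052, 0.08, 0.008]
    - [0.078, 0.12, 0.012]
    - [0.104, 0.16, 0.016]
    - [0.13, 0.2, 0.02]
  angular:
    - [0, 0, 8.4]
    - [0, 0, 16.8]
    - [0, 0, 25.2]
    - [0, 0, 33.6]
    - [0, 0, 42]

```text
clock: 1.3
position: [0.4976, -0.2447, 0.2992]
tool_rot: [-1.571, -0.0, -1.366]
force: [1.2, -1.1, 0.6]
grip_width: 0.0853
```

Run:
```python
from h import *
s=observe();print(s["clock"],s["qpos"],s["position"],s["tool_rot"],s["force"])
```

```text
1.3 [ 0.72327836  0.36482692 -0.49924619  1.66780067  0.18804987  1.15655996
  0.38050589] [ 0.49760999 -0.24470788  0.29915951] [-1.57067362e+00 -4.17193611e-04 -1.36600955e+00] [ 1.18203517 -1.11411253  0.61948445]
```

>>> apply_moves:
  jaw: [1, 1, 1, 1, 1]
  translation:
    - [0.006, 0.048, 0]
    - [0.012, 0.096, 0]
    - [0.018, 0.144, 0]
    - [0.024, 0.192, 0]
    - [0.03, 0.24, 0]
  angular:
    - [0, 0, 3]
    - [0, 0, 6]
    - [0, 0, 9]
    - [0, 0, 12]
    - [0, 0, 15]

```text
clock: 1.8
position: [0.5268, -0.0046, 0.299]
tool_rot: [-1.571, -0.001, -1.108]
force: [1.8, -0.7, -0.3]
grip_width: 0.0854
```

>>> apply_moves:
  jaw: [1, 1, 1, 1, 1]
  translation:
    - [0.005, 0.045, 0]
    - [0.01, 0.09, 0]
    - [0.015, 0.135, 0]
    - [0.018, 0.18, 0]
    - [0.02, 0.225, 0]
  angular:
    - [0, 0, 0]
    - [0, 0, 0]
    - [0, 0, 0]
    - [0, 0, 0]
    - [0, 0, 0]

```text
clock: 2.3
position: [0.5469, 0.2203, 0.2988]
tool_rot: [-1.571, -0.0, -1.11]
force: [1.0, -0.1, -0.1]
grip_width: 0.0854
```

>>> apply_moves:
  jaw: [1, 1, 1, 1]
  translation:
    - [0.002, 0.04, -0.005]
    - [0.002, 0.055, -0.01]
    - [0.002, 0.055, -0.02]
    - [0.002, 0.055, -0.02]
  angular:
    - [0, 0, 0]
    - [0, 0, 0]
    - [0, 0, 0]
    - [0, 0, 0]

```text
clock: 2.7
position: [0.5487, 0.2723, 0.2772]
tool_rot: [-1.573, -0.001, -1.11]
force: [0.5, -0.6, 0.3]
grip_width: 0.0852
```

Run:
```python
from h import *
s=observe();print(s["clock"],s["qpos"],s["position"],s["tool_rot"],s["force"])
f=cams.grab_frame("wrist");cv2.imwrite("pics/w1.png",f["pixels"][:,:,::-1]);print(proj(f,[[.549,.2745,.176],[.549,.2745,.133]]))
```

```text
2.7 [-0.10707304  0.52013758 -0.67688824  1.5374044   0.33968519  1.20689059
 -0.38142856] [0.54866774 0.27227016 0.27721258] [-1.57318262e+00 -6.95207818e-04 -1.11032982e+00] [ 0.52506429 -0.59529804  0.32199462]
[[321.49855368 237.28172022]
 [321.47716928 224.12575509]]
```

View pics/w1.png

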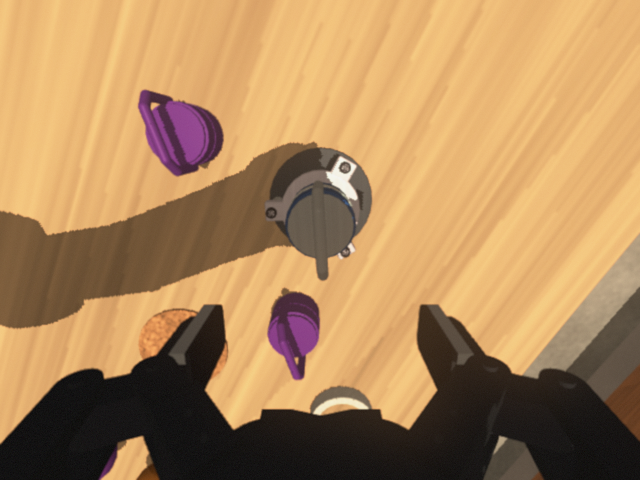

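The wrist view shows the can's bar from (318,190) to (323,275), midway about (320.5,233), close to the predicted (321.5,237); jaws straddle it.

Run:
```python
from h import *
f=cams.grab_frame("wrist")
A=onz(f,(318.5,190),.176);B=onz(f,(322.5,273),.176);print(A,B,(A+B)/2,np.degrees(np.arctan2(*(A-B)[[1,0]])))
print("lid",onz(f,(321,222),.133),"mat",onz(f,(184,343),.006))
print(-np.array(f["R"]).T@f["t"])
```

```text
[0.53056388 0.30705591 0.176     ] [0.56422874 0.24635592 0.176     ] [0.54739631 0.27670591 0.176     ] 119.01322082629949
lid [0.54832392 0.27558992 0.133     ] mat [ 0.46196779 -0.0089645   0.006     ]
[0.51535518 0.34213061 0.43322306]
```

>>> apply_moves:
  jaw: [1, 1, 1, 1, 1]
  translation:
    - [0, 0.0015, -0.03]
    - [0, 0.0015, -0.06]
    - [0, 0.0015, -0.085]
    - [0, 0.0015, -0.105]
    - [0, 0.0015, -0.105]
  angular:
    - [0, 0, 1]
    - [0, 0, 1]
    - [0, 0, 1]
    - [0, 0, 1]
    - [0, 0, 1]

```text
clock: 3.3
position: [0.5486, 0.2731, 0.172]
tool_rot: [-1.574, -0.001, -1.094]
force: [1.1, -0.2, -0.1]
grip_width: 0.0855
```

>>> apply_moves:
  jaw: [0, -0.4, -0.7, -1, -1]
  translation:
    - [0, 0, 0]
    - [0, 0, 0]
    - [0, 0, 0]
    - [0, 0, 0]
    - [0, 0, 0]
  angular:
    - [0, 0, 0]
    - [0, 0, 0]
    - [0, 0, 0]
    - [0, 0, 0]
    - [0, 0, 0]
  newtons: 50

```text
clock: 3.8
position: [0.5491, 0.2752, 0.1742]
tool_rot: [-1.57, -0.0, -1.093]
force: [0.0, 0.6, 0.2]
grip_width: 0.0118
```

>>> apply_moves:
  jaw: [-1, -1, -1, -1, -1]
  translation:
    - [0, 0, 0]
    - [0, 0, 0]
    - [0, 0, 0]
    - [0, 0, 0.004]
    - [0, 0, 0.008]
  angular:
    - [0, 0, 0]
    - [0, 0, 0]
    - [0, 0, 0]
    - [0, 0, 0]
    - [0, 0, 0]

```text
clock: 4.3
position: [0.5489, 0.2752, 0.1821]
tool_rot: [-1.571, 0.0, -1.092]
force: [0.2, -1.2, 0.1]
grip_width: -0.0004
```

Run:
```python
from h import *
s=cams.grab_frame("scene");d=cams.grab_frame("side")
cv2.imwrite("pics/c2.png",np.hstack([crop(s,350,180,100,130,4),crop(d,260,210,100,130,4)]))
p=observe()["position"];print(p,proj(s,p),proj(d,p))
```

```text
[0.54921773 0.27531537 0.18254032] [[407.26060665 249.65922759]] [[312.89721096 296.1838504 ]]
```

View pics/c2.png

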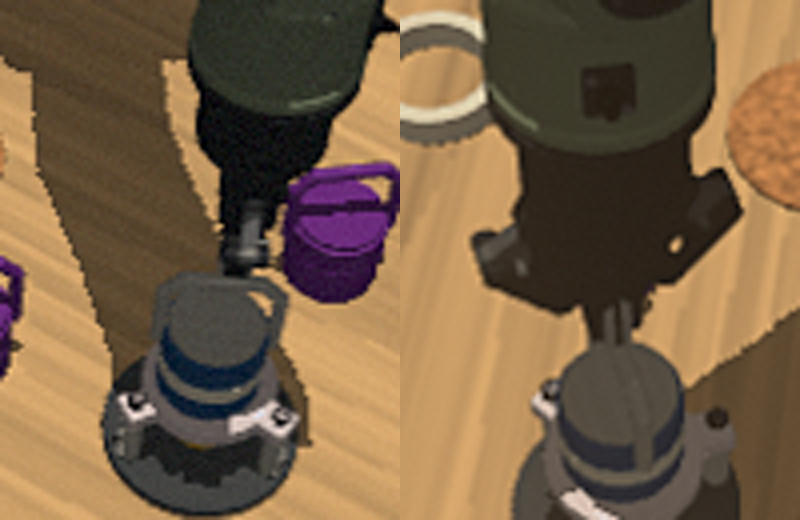

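Run:
```python
from h import *
s=cams.grab_frame("scene");d=cams.grab_frame("side");w=cams.grab_frame("wrist")
print(bot.nose_length,[a for a in dir(bot) if a[0]!='_'])
p=observe()["position"]
for dz in(0,-.0095,-.019): 
  for f,o in((s,(350,180,0)),(d,(260,210,400))):
    q=proj(f,p+[0,0,dz])[0];print(dz,(q[0]-o[0])*4+o[2],(q[1]-o[1])*4)
  print(proj(w,p+[0,0,dz]))
for X in([.5612,.2482,.176],[.549,.275,.176],[.535,.3025,.176]):
  for f,o in((s,(350,180,0)),(d,(260,210,400))):
    q=proj(f,X)[0];print(X,(q[0]-o[0])*4+o[2],(q[1]-o[1])*4)
cv2.imwrite("pics/w2.png",w["pixels"][:,:,::-1])
```

```text
0.019 ['IKError', 'nose_length']
0 228.84761020027145 278.8609859885677
0 612.2717704201152 345.25131172894726
[[318.92313961 296.26160645]]
-0.0095 227.0721434743623 287.8924362865937
-0.0095 612.7795535227849 355.39577565730656
[[318.9978591 288.3482733]]
-0.019 225.31483172969274 296.82613825236115
-0.019 613.2794817412071 365.37562591472874
[[319.0654035 281.1926533]]
[0.5612, 0.2482, 0.176] 179.43548151256664 277.0542954001604
[0.5612, 0.2482, 0.176] 597.9864308120393 303.8986612692181
[0.549, 0.275, 0.176] 227.5502600543607 284.3861334629257
[0.549, 0.275, 0.176] 612.4807048103726 351.2716147750407
[0.535, 0.3025, 0.176] 278.2817480281485 290.2969075486187
[0.535, 0.3025, 0.176] 630.9224441590461 402.15501543095615
```

View pics/w2.png

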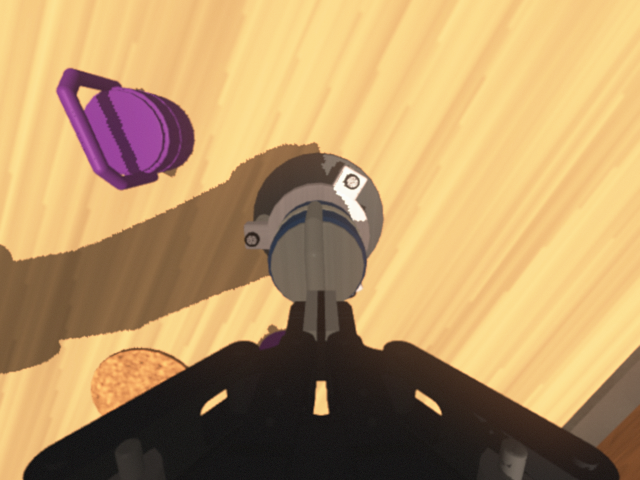

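The tips are shut just above the bar, (322,292) in the wrist view, with the bar running on below them: the bar slipped out, gripped too near the tips. The can hasn't moved; I'll go about 15 mm deeper.

>>> apply_moves:
  jaw: [-1, 0, 1, 1, 1]
  translation:
    - [0, 0, 0.02]
    - [0, 0, 0.03]
    - [0, 0, 0.03]
    - [0, 0, 0.03]
    - [0, 0, 0.03]
  angular:
    - [0, 0, 0]
    - [0, 0, 0]
    - [0, 0, 0]
    - [0, 0, 0]
    - [0, 0, 0]

```text
clock: 5.05
position: [0.5487, 0.2749, 0.2111]
tool_rot: [-1.572, -0.0, -1.092]
force: [0.2, -0.2, -0.5]
grip_width: 0.0577
```

>>> apply_moves:
  jaw: [1, 1, 1, 1, 1]
  translation:
    - [0, 0, 0]
    - [0, 0, 0]
    - [0, 0, -0.02]
    - [0, 0, -0.04]
    - [0, 0, -0.053]
  angular:
    - [0, 0, 0]
    - [0, 0, 0]
    - [0, 0, 0]
    - [0, 0, 0]
    - [0, 0, 0]

```text
clock: 5.55
position: [0.5486, 0.2748, 0.1574]
tool_rot: [-1.572, 0.0, -1.092]
force: [0.4, 0.1, 0.4]
grip_width: 0.0858
```

>>> apply_moves:
  jaw: [0, -0.4, -0.7, -1, -1]
  translation:
    - [0, 0, 0]
    - [0, 0, 0]
    - [0, 0, 0]
    - [0, 0, 0]
    - [0, 0, 0]
  angular:
    - [0, 0, 0]
    - [0, 0, 0]
    - [0, 0, 0]
    - [0, 0, 0]
    - [0, 0, 0]
  newtons: 50

```text
clock: 6.05
position: [0.5491, 0.2752, 0.1593]
tool_rot: [-1.57, -0.0, -1.093]
force: [-0.5, 0.2, -0.0]
grip_width: 0.0125
```

>>> apply_moves:
  jaw: [-1, -1, -1]
  translation:
    - [0, 0, 0]
    - [0, 0, 0]
    - [0, 0, 0]
  angular:
    - [0, 0, 0]
    - [0, 0, 0]
    - [0, 0, 0]

```text
clock: 6.35
position: [0.5489, 0.2752, 0.1589]
tool_rot: [-1.571, 0.0, -1.092]
force: [-1.0, -1.0, 2.4]
grip_width: 0.0077
```

>>> apply_moves:
  jaw: [-1, -1, -1, -1, -1]
  translation:
    - [0, 0, 0]
    - [0, 0, 0.003]
    - [0, 0, 0.006]
    - [0, 0, 0.01]
    - [0, 0, 0.015]
  angular:
    - [0, 0, 0]
    - [0, 0, 0]
    - [0, 0, 0]
    - [0, 0, 0]
    - [0, 0, 0]

```text
clock: 6.85
position: [0.5489, 0.275, 0.174]
tool_rot: [-1.571, -0.0, -1.093]
force: [-0.8, 0.2, -2.8]
grip_width: 0.0077
```

Run:
```python
from h import *
s=cams.grab_frame("scene");d=cams.grab_frame("side")
cv2.imwrite("pics/c3.png",np.hstack([crop(s,350,180,100,130,4),crop(d,260,210,100,130,4)]))
o=observe();print(o["position"],o["force"],o["grip_width"])
```

```text
[0.54923795 0.27534874 0.17459641] [-0.5952304  -0.1611594  -2.20212707] 0.007739651553956254
```

View pics/c3.png

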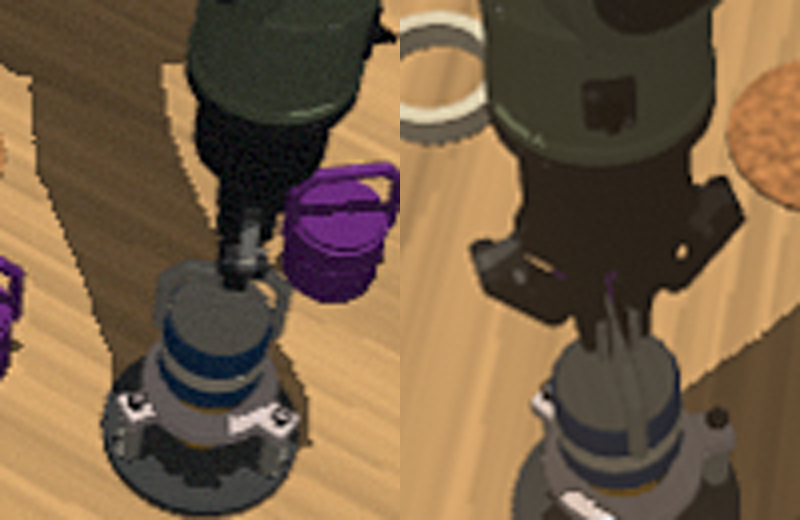

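Both views show the can lifted clear of the ring (lid risen, dark gap beneath), hanging upright; force −2.8 N agrees with its weight.

>>> apply_moves:
  jaw: [-1, -1, -1, -1, -1]
  translation:
    - [0, 0, 0.01]
    - [0, 0, 0.025]
    - [0, 0, 0.042]
    - [0, 0, 0.06]
    - [0, 0, 0.075]
  angular:
    - [0, 0, 0]
    - [0, 0, 0]
    - [0, 0, 0]
    - [0, 0, 0]
    - [0, 0, 0]

```text
clock: 7.45
position: [0.5491, 0.2753, 0.251]
tool_rot: [-1.57, 0.0, -1.092]
force: [0.2, -1.0, -2.1]
grip_width: 0.0076
```

>>> apply_moves:
  jaw: [-1, -1, -1, -1, -1]
  translation:
    - [-0.002, -0.008, 0]
    - [-0.008, -0.028, 0]
    - [-0.017, -0.056, 0]
    - [-0.026, -0.086, 0]
    - [-0.035, -0.116, 0]
  angular:
    - [0, 0, 0]
    - [0, 0, 0]
    - [0, 0, 0]
    - [0, 0, 0]
    - [0, 0, 0]

```text
clock: 7.95
position: [0.513, 0.1573, 0.2482]
tool_rot: [-1.572, -0.0, -1.093]
force: [0.7, -0.5, -2.1]
grip_width: 0.0078
```

>>> apply_moves:
  jaw: [-1, -1, -1, -1, -1]
  translation:
    - [-0.009, -0.03, 0]
    - [-0.018, -0.06, 0]
    - [-0.027, -0.09, 0]
    - [-0.036, -0.12, 0]
    - [-0.044, -0.145, 0]
  angular:
    - [0, 0, 0]
    - [0, 0, 0]
    - [0, 0, 0]
    - [0, 0, 0]
    - [0, 0, 0]

```text
clock: 8.45
position: [0.4688, 0.0119, 0.2484]
tool_rot: [-1.572, -0.0, -1.094]
force: [-0.3, 0.5, -3.3]
grip_width: 0.0075
```

>>> apply_moves:
  jaw: [-1, -1, -1, -1, -1]
  translation:
    - [-0.005, -0.016, 0]
    - [-0.008, -0.028, 0]
    - [-0.008, -0.03, 0]
    - [-0.008, -0.03, 0]
    - [-0.008, -0.03, 0]
  angular:
    - [0, 0, 0]
    - [0, 0, 0]
    - [0, 0, 0]
    - [0, 0, 0]
    - [0, 0, 0]

```text
clock: 8.95
position: [0.4621, -0.015, 0.2487]
tool_rot: [-1.571, 0.0, -1.091]
force: [0.2, 0.3, -2.4]
grip_width: 0.0073
```

Run:
```python
from h import *
s=cams.grab_frame("scene");d=cams.grab_frame("side")
o=observe();p=o["position"];print(p,o["force"],o["grip_width"],o["qpos"])
cv2.imwrite("pics/c4.png",np.hstack([crop(s,280,130,100,130,4),crop(d,310,160,100,130,4)]))
b=p-[0,0,.0885]
for f,q in((s,(280,130,0)),(d,(310,160,400))):
  for X in (b,[.462,-.017,.006]):
    u=proj(f,X)[0];print((u[0]-q[0])*4+q[2],(u[1]-q[1])*4)
```

```text
[ 0.46211278 -0.01504453  0.24874216] [ 0.38947047 -0.03077951 -2.10803433] 0.007671391225128005 [ 0.4681084   0.2815229  -0.67929223  1.94834476  0.21096043  0.9822628
  0.16952561]
198.3084993118673 209.5022201007804
194.99323872177501 350.5355662020843
639.094914430189 176.69569368748478
623.6636714728452 334.92795254137445
```

View pics/c4.png

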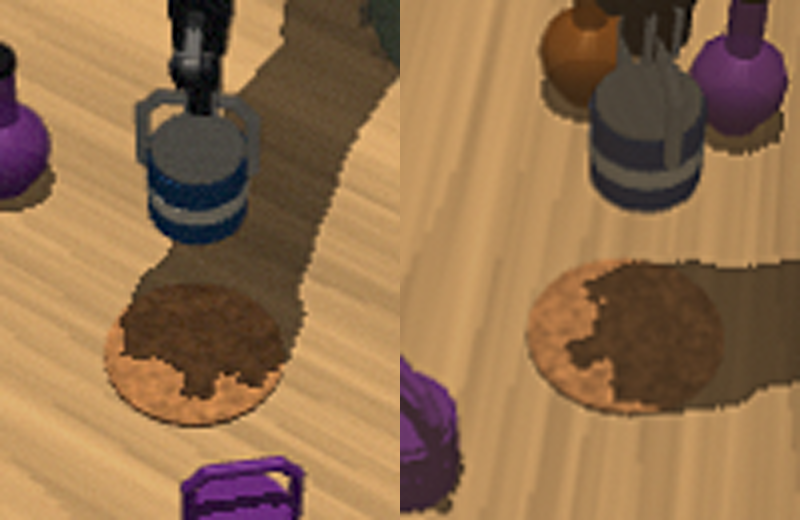

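The can hangs upright above the mat (mat centre (194,353) in the scene crop, can centred over it at x≈198). Lowering.

>>> apply_moves:
  jaw: [-1, -1, -1, -1, -1]
  translation:
    - [0, -0.001, -0.02]
    - [0, -0.002, -0.05]
    - [0, -0.002, -0.08]
    - [0, -0.002, -0.11]
    - [0, -0.002, -0.13]
  angular:
    - [0, 0, 0]
    - [0, 0, 0]
    - [0, 0, 0]
    - [0, 0, 0]
    - [0, 0, 0]

```text
clock: 9.55
position: [0.4614, -0.0172, 0.117]
tool_rot: [-1.572, 0.001, -1.091]
force: [0.8, -1.0, -3.3]
grip_width: 0.0076
```

>>> apply_moves:
  jaw: [-1, -1, -1, -1, -1]
  translation:
    - [0, 0, -0.007]
    - [0, 0, -0.012]
    - [0, 0, -0.016]
    - [0, 0, -0.018]
    - [0, 0, -0.02]
  angular:
    - [0, 0, 0]
    - [0, 0, 0]
    - [0, 0, 0]
    - [0, 0, 0]
    - [0, 0, 0]

```text
clock: 10.05
position: [0.4623, -0.0179, 0.0992]
tool_rot: [-1.57, -0.001, -1.093]
force: [0.0, -0.5, -2.3]
grip_width: 0.0077
```

>>> apply_moves:
  jaw: [-1, -1, -1, -1]
  translation:
    - [0, 0, -0.001]
    - [0, 0, -0.002]
    - [0, 0, -0.003]
    - [0, 0, -0.003]
  angular:
    - [0, 0, 0]
    - [0, 0, 0]
    - [0, 0, 0]
    - [0, 0, 0]

```text
clock: 10.45
position: [0.4619, -0.0179, 0.0958]
tool_rot: [-1.571, 0.0, -1.093]
force: [0.4, -0.3, -2.8]
grip_width: 0.0076
```

>>> apply_moves:
  jaw: [-1, -1, -1]
  translation:
    - [0, 0, -0.001]
    - [0, 0, -0.001]
    - [0, 0, -0.001]
  angular:
    - [0, 0, 0]
    - [0, 0, 0]
    - [0, 0, 0]

```text
clock: 10.75
position: [0.462, -0.018, 0.0952]
tool_rot: [-1.571, -0.001, -1.093]
force: [-3.5, -0.3, 9.7]
grip_width: 0.0074
```

>>> apply_moves:
  jaw: [-1, -1, -0.6, -0.2, 0.1]
  translation:
    - [0, 0, 0.001]
    - [0, 0, 0.001]
    - [0, 0, 0.001]
    - [0, 0, 0.001]
    - [0, 0, 0.001]
  angular:
    - [0, 0, 0]
    - [0, 0, 0]
    - [0, 0, 0]
    - [0, 0, 0]
    - [0, 0, 0]

```text
clock: 11.25
position: [0.462, -0.0178, 0.0958]
tool_rot: [-1.571, -0.0, -1.092]
force: [0.2, 1.0, 0.9]
grip_width: 0.0453
```

>>> apply_moves:
  jaw: [0.4, 0.4, 0.4, 0.4, 0.4]
  translation:
    - [0, 0, 0]
    - [0, 0, 0]
    - [0, 0, 0.015]
    - [0, 0, 0.045]
    - [0, 0, 0.08]
  angular:
    - [0, 0, 0]
    - [0, 0, 0]
    - [0, 0, 0]
    - [0, 0, 0]
    - [0, 0, 0]

```text
clock: 11.75
position: [0.4613, -0.0176, 0.1762]
tool_rot: [-1.572, 0.001, -1.092]
force: [1.3, 0.6, -0.4]
grip_width: 0.0599
```

>>> apply_moves:
  jaw: [0.4, 0.4, 0.4, 0.4, 0.4]
  translation:
    - [0, 0, 0.04]
    - [0.005, -0.02, 0.06]
    - [0.014, -0.06, 0.06]
    - [0.023, -0.1, 0.06]
    - [0.033, -0.145, 0.06]
  angular:
    - [0, 0, 0]
    - [0, 0, 0]
    - [0, 0, 0]
    - [0, 0, 0]
    - [0, 0, 0]

```text
clock: 12.25
position: [0.4951, -0.1641, 0.2362]
tool_rot: [-1.57, -0.001, -1.092]
force: [0.8, 0.7, 1.1]
grip_width: 0.0597
```

>>> apply_moves:
  jaw: [0.4, 0.4, 0.4, 0.4, 0.4]
  translation:
    - [0.01, -0.04, 0]
    - [0.018, -0.075, 0]
    - [0.02, -0.0855, 0]
    - [0.02, -0.0855, 0]
    - [0.02, -0.0855, 0]
  angular:
    - [0, 0, 0]
    - [0, 0, 0]
    - [0, 0, 0]
    - [0, 0, 0]
    - [0, 0, 0]

```text
clock: 12.75
position: [0.5149, -0.2471, 0.2357]
tool_rot: [-1.571, 0.001, -1.092]
force: [0.1, 1.3, -0.3]
grip_width: 0.0594
```

Run:
```python
from h import *
s=cams.grab_frame("scene");w=cams.grab_frame("wrist")
o=observe();p=o["position"];print(p,o["force"],o["grip_width"],o["qpos"])
cv2.imwrite("pics/c5.png",np.hstack([cv2.resize(crop(w,160,60,320,360,1),None,fx=1.25,fy=1.25),cv2.resize(crop(s,270,140,100,112,4),(400,450))]))
for X in([.5147,-.2488,.136],[.5147,-.2488,.042],p): print((proj(w,X)[0]-[160,60])*1.25)
```

```text
[ 0.51501171 -0.24688732  0.23603696] [ 0.60760416 -0.44149329 -0.14860292] 0.05970525005784069 [ 0.75330792  0.46622642 -0.57081767  1.70496397  0.28304126  1.05355572
  0.56980098]
[197.70523018 227.54447313]
[198.42382521 195.09695762]
[198.91089046 295.8875767 ]
```

View pics/c5.png

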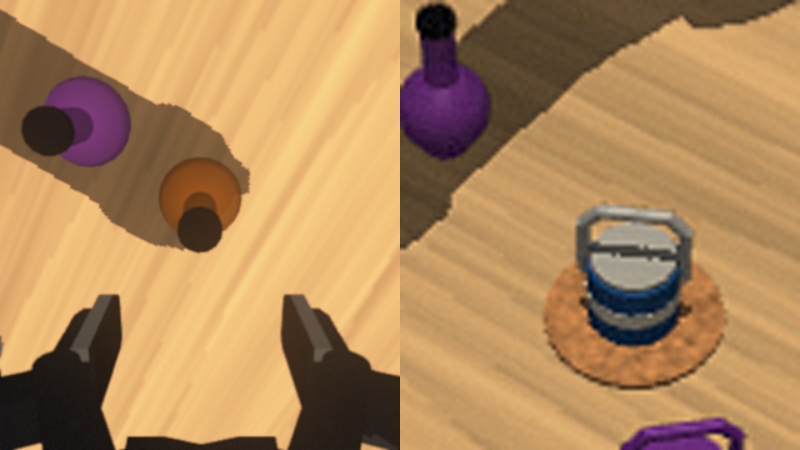

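The wrist half shows the amber cap at (200,228), body (200,198), within about 1 mm of prediction and centred between the jaws; the right half shows the can upright and wholly on the mat.

>>> apply_moves:
  jaw: [0.4, 0.4, 0.4, 0.4, 0.4]
  translation:
    - [0, 0, -0.03]
    - [0, 0, -0.06]
    - [0, 0, -0.09]
    - [0, 0, -0.12]
    - [0, 0, -0.1425]
  angular:
    - [0, 0, 0]
    - [0, 0, 0]
    - [0, 0, 0]
    - [0, 0, 0]
    - [0, 0, 0]

```text
clock: 13.35
position: [0.5146, -0.247, 0.092]
tool_rot: [-1.571, 0.001, -1.091]
force: [0.6, -0.0, 0.3]
grip_width: 0.0598
```

>>> apply_moves:
  jaw: [0.3, 0, -0.2, -0.4, -0.6]
  translation:
    - [0, 0, 0]
    - [0, 0, 0]
    - [0, 0, 0]
    - [0, 0, 0]
    - [0, 0, 0]
  angular:
    - [0, 0, 0]
    - [0, 0, 0]
    - [0, 0, 0]
    - [0, 0, 0]
    - [0, 0, 0]
  newtons: 60

```text
clock: 13.85
position: [0.5159, -0.2487, 0.095]
tool_rot: [-1.569, -0.002, -1.093]
force: [-1.0, 0.8, 7.8]
grip_width: 0.0282
```

>>> apply_moves:
  jaw: [-1, -1, -1, -1, -1]
  translation:
    - [0, 0, 0]
    - [0, 0, 0]
    - [0, 0, 0]
    - [0, 0, 0]
    - [0, 0, 0]
  angular:
    - [0, 0, 0]
    - [0, 0, 0]
    - [0, 0, 0]
    - [0, 0, 0]
    - [0, 0, 0]
  newtons: 80

```text
clock: 14.35
position: [0.5158, -0.2488, 0.095]
tool_rot: [-1.569, -0.002, -1.093]
force: [-0.5, 0.6, 8.8]
grip_width: 0.0274
```

Run:
```python
from h import *
s=cams.grab_frame("scene");d=cams.grab_frame("side");w=cams.grab_frame("wrist")
a=[cv2.resize(crop(f,x,y,60,68,1),(396,450),interpolation=cv2.INTER_CUBIC) for f,x,y in((s,225,145),(d,330,130))]
b=cv2.resize(crop(w,240,200,160,160,1),None,fx=1,fy=1)
for i in range(2): a[i]=np.clip(a[i].astype(float)*1.8,0,255).astype(np.uint8)
b=cv2.resize(b,(0,0),fx=.0+1,fy=1)
W=np.zeros((150,792,3),np.uint8); c=np.clip(cv2.resize(crop(w,120,200,400,76,1),(790,150)).astype(float)*1.8,0,255); W[:,:790]=c
cv2.imwrite("pics/c6.png",np.vstack([np.hstack(a),W]))
p=np.array([.5155,-.2487,0])
for f,x,y,o in((s,225,145,0),(d,330,130,396)):
  for z in(.136,.124,.095,.076,.072,.042): print(z,(proj(f,p+[0,0,z])[0]-[x,y])*6.6+[o,0])
```

```text
0.136 [173.13122598 127.49087451]
0.124 [175.93488051 146.80328247]
0.095 [182.58938423 192.58305348]
0.076 [186.85859129 221.91010071]
0.072 [187.74841371 228.0184647 ]
0.042 [194.32480533 273.11856171]
0.136 [580.57848796 119.04310496]
0.124 [579.24163185 141.1376957 ]
0.095 [576.07791598 193.30773655]
0.076 [574.05524668 226.5761679 ]
0.072 [573.63436512 233.49042489]
0.042 [570.53133167 284.37959351]
```

View pics/c6.png

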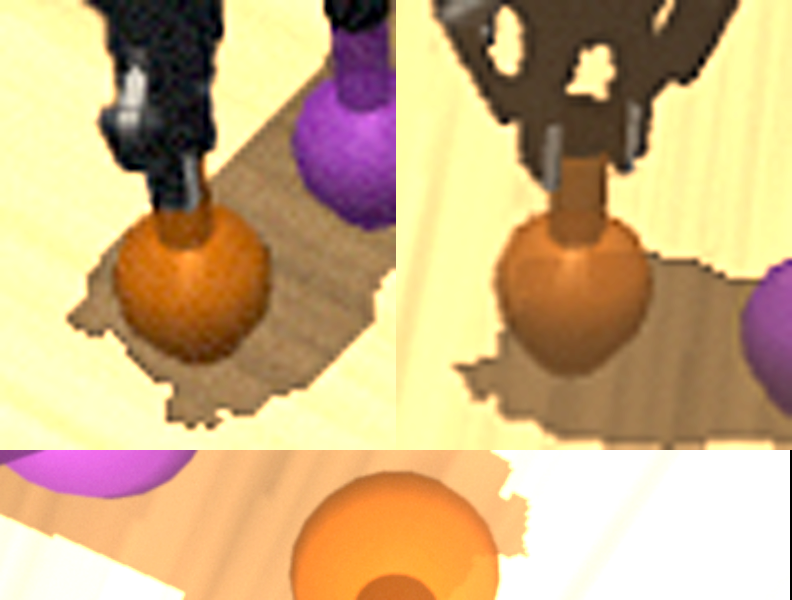

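Side half: tips at y≈165–190, i.e. z≈0.095–0.10, and straddling the neck (560–600) with a gap, so the pads hold the cap, not the neck; the fingertips evidently sit at the reported TCP. I'll open and regrip 16 mm lower.

>>> apply_moves:
  jaw: [-0.6, -0.2, 0.2, 0.4, 0.4]
  translation:
    - [0, 0, 0.003]
    - [0, 0, 0.003]
    - [0, 0, 0.003]
    - [0, 0, 0.003]
    - [0, 0, 0.003]
  angular:
    - [0, 0, 0]
    - [0, 0, 0]
    - [0, 0, 0]
    - [0, 0, 0]
    - [0, 0, 0]

```text
clock: 15.0
position: [0.5149, -0.2484, 0.0963]
tool_rot: [-1.571, 0.0, -1.093]
force: [0.0, 0.8, -0.5]
grip_width: 0.0599
```

>>> apply_moves:
  jaw: [0.4, 0.4, 0.4, 0.4, 0.4]
  translation:
    - [0.001, 0, 0]
    - [0.001, 0, -0.005]
    - [0.001, 0, -0.01]
    - [0.001, 0, -0.015]
    - [0.001, 0, -0.019]
  angular:
    - [0, 0, 0]
    - [0, 0, 0]
    - [0, 0, 0]
    - [0, 0, 0]
    - [0, 0, 0]

```text
clock: 15.5
position: [0.5157, -0.2483, 0.0766]
tool_rot: [-1.571, 0.0, -1.092]
force: [-0.2, -0.7, 0.5]
grip_width: 0.06
```

>>> apply_moves:
  jaw: [0.2, 0, -0.2, -0.4, -0.6]
  translation:
    - [0, 0, 0]
    - [0, 0, 0]
    - [0, 0, 0]
    - [0, 0, 0]
    - [0, 0, 0]
  angular:
    - [0, 0, 0]
    - [0, 0, 0]
    - [0, 0, 0]
    - [0, 0, 0]
    - [0, 0, 0]
  newtons: 60

```text
clock: 16.0
position: [0.5162, -0.2485, 0.0777]
tool_rot: [-1.57, -0.001, -1.093]
force: [-0.2, -0.2, 5.5]
grip_width: 0.027
```

>>> apply_moves:
  jaw: [-1, -1, -1]
  translation:
    - [0, 0, 0]
    - [0, 0, 0]
    - [0, 0, 0]
  angular:
    - [0, 0, 0]
    - [0, 0, 0]
    - [0, 0, 0]
  newtons: 80

```text
clock: 16.3
position: [0.5162, -0.2485, 0.0777]
tool_rot: [-1.57, -0.001, -1.093]
force: [-0.9, 0.2, 7.0]
grip_width: 0.0266
```

>>> apply_moves:
  jaw: [-1, -1, -1, -1, -1]
  translation:
    - [0, 0, 0.002]
    - [0, 0, 0.005]
    - [0, 0, 0.01]
    - [0, 0, 0.018]
    - [0, 0, 0.03]
  angular:
    - [0, 0, 0]
    - [0, 0, 0]
    - [0, 0, 0]
    - [0, 0, 0]
    - [0, 0, 0]

```text
clock: 16.8
position: [0.5157, -0.2483, 0.1078]
tool_rot: [-1.571, 0.001, -1.092]
force: [0.4, -0.4, -3.0]
grip_width: 0.0262
```

Run:
```python
from h import *
s=cams.grab_frame("scene");d=cams.grab_frame("side")
o=observe();print(o["position"],o["force"],o["moment"],o["grip_width"])
a=[cv2.resize(crop(f,x,y,60,68,1),(396,450),interpolation=cv2.INTER_CUBIC) for f,x,y in((s,225,135),(d,330,120))]
cv2.imwrite("pics/c7.png",np.clip(np.hstack(a).astype(float)*1.6,0,255).astype(np.uint8))
p=o["position"]
for f,x,y,o in((s,225,135,0),(d,330,120,396)):
  for z in(.106,.072,.042): print(z,(proj(f,[p[0],p[1],z+.029])[0]-[x,y])*6.6+[o,0])
```

```text
[ 0.51682894 -0.24870119  0.10922771] [ 0.00355192  0.03870533 -1.89017664] [ 0.01217695  0.03072302 -0.06626027] 0.025970811061786125
0.106 [171.38611314 196.94379717]
0.072 [179.28194305 251.04064784]
0.042 [186.05615093 297.36191427]
0.106 [577.33589296 186.58141092]
0.072 [573.65557184 248.33943211]
0.042 [570.51250829 300.9003758 ]
```

View pics/c7.png

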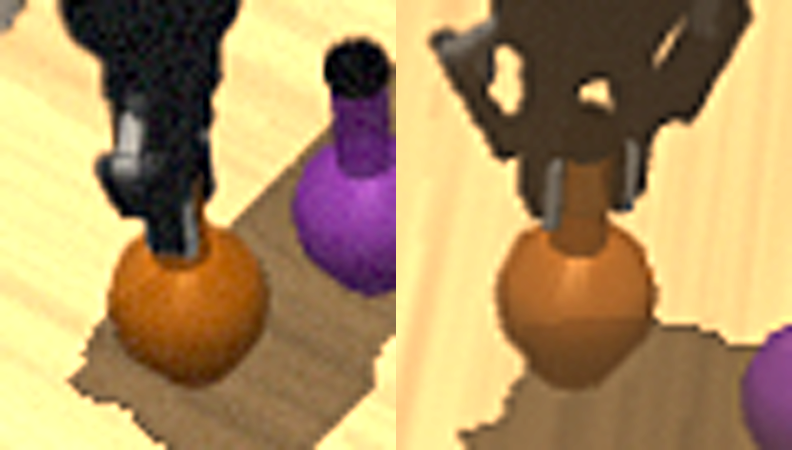

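The flask is lifted, upright, held by the neck (body at (188,303), as predicted for a lift of ~30 mm). Raising it and using the last picture to locate the dock's empty ring.

>>> apply_moves:
  jaw: [-1, -1, -1, -1, -1]
  translation:
    - [0, 0, 0.02]
    - [0, 0, 0.045]
    - [0, 0, 0.07]
    - [0, 0, 0.095]
    - [0, 0, 0.11]
  angular:
    - [0, 0, 0]
    - [0, 0, 0]
    - [0, 0, 0]
    - [0, 0, 0]
    - [0, 0, 0]

```text
clock: 17.4
position: [0.5163, -0.2485, 0.2191]
tool_rot: [-1.57, -0.001, -1.093]
force: [0.5, -0.5, -3.1]
grip_width: 0.0264
```

Run:
```python
from h import *
s=cams.grab_frame("scene");d=cams.grab_frame("side")
print(observe()["grip_width"])
out=[]
t=np.linspace(0,2*np.pi,24,endpoint=False)
for f,x,y in((s,372,258),(d,284,290)):
    im=cv2.resize(crop(f,x,y,60,72,1),(396,475),interpolation=cv2.INTER_CUBIC)
    for r,z,c in((.044,.07,(0,255,0)),(.066,.012,(255,255,0))):
        for u in proj(f,np.c_[.5485+r*np.cos(t),.275+r*np.sin(t),0*t+z]):
            q=((u-[x,y]+.5)*6.6).astype(int);cv2.circle(im,tuple(map(int,q)),1,c,-1)
    out.append(im)
cv2.imwrite("pics/c8.png",np.hstack(out))
```

```text
0.026487665495605568
```

View pics/c8.png

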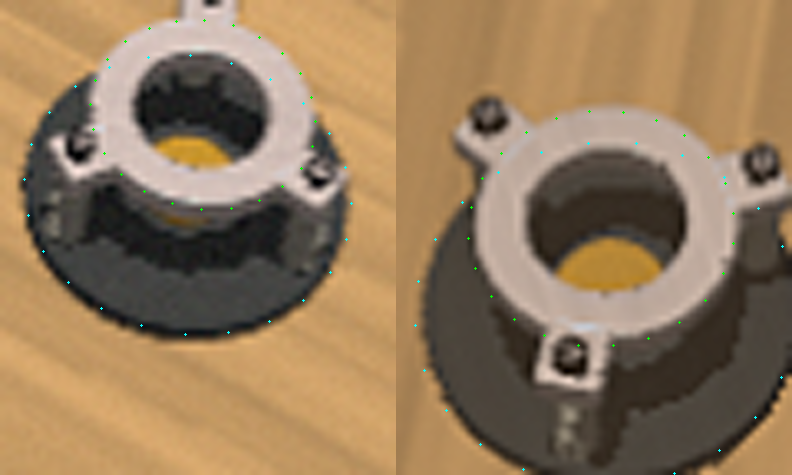

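Ring outline agrees with my overlay within ~5 px (≈2 mm); hole centres at (201,110) in the scene half and (606,221) in the side half.

Run:
```python
from h import *
s=cams.grab_frame("scene");d=cams.grab_frame("side")
print(onz(s,(372+201/6.6-.5,258+110/6.6-.5),.07),onz(d,(284+(606.5-396)/6.6-.5,290+221/6.6-.5),.07))
print(onz(s,(372+202/6.6-.5,258+112.5/6.6-.5),.07),onz(d,(284+(605-396)/6.6-.5,290+222/6.6-.5),.07))
```

```text
[0.54767663 0.27343741 0.07      ] [0.54719776 0.2729571  0.07      ]
[0.54845364 0.274354   0.07      ] [0.54762527 0.27340285 0.07      ]
```

>>> apply_moves:
  jaw: [-1, -1, -1, -1, -1]
  translation:
    - [0.001, 0.015, 0.015]
    - [0.003, 0.045, 0.03]
    - [0.006, 0.085, 0.03]
    - [0.008, 0.125, 0.03]
    - [0.01, 0.165, 0.03]
  angular:
    - [0, 0, 0]
    - [0, 0, 0]
    - [0, 0, 0]
    - [0, 0, 0]
    - [0, 0, 0]

```text
clock: 18.1
position: [0.5254, -0.0811, 0.2471]
tool_rot: [-1.571, 0.001, -1.092]
force: [1.1, 0.8, -2.5]
grip_width: 0.0262
```

>>> apply_moves:
  jaw: [-1, -1, -1, -1, -1]
  translation:
    - [0.002, 0.04, 0]
    - [0.005, 0.08, 0]
    - [0.007, 0.12, 0]
    - [0.01, 0.16, 0]
    - [0.012, 0.2, 0]
  angular:
    - [0, 0, 0]
    - [0, 0, 0]
    - [0, 0, 0]
    - [0, 0, 0]
    - [0, 0, 0]

```text
clock: 18.6
position: [0.5372, 0.1189, 0.247]
tool_rot: [-1.572, 0.0, -1.092]
force: [1.7, -0.5, -2.1]
grip_width: 0.026
```

>>> apply_moves:
  jaw: [-1, -1, -1, -1, -1]
  translation:
    - [0.002, 0.04, 0]
    - [0.005, 0.08, 0]
    - [0.008, 0.12, 0]
    - [0.01, 0.148, 0]
    - [0.01, 0.157, 0]
  angular:
    - [0, 0, 0]
    - [0, 0, 0]
    - [0, 0, 0]
    - [0, 0, 0]
    - [0, 0, 0]

```text
clock: 19.1
position: [0.5463, 0.2778, 0.2467]
tool_rot: [-1.572, 0.002, -1.088]
force: [0.0, -0.9, -2.1]
grip_width: 0.0262
```

>>> apply_moves:
  jaw: [-1, -1, -1]
  translation:
    - [0, 0, 0]
    - [0, 0, 0]
    - [0, 0, 0]
  angular:
    - [0, 0, 0]
    - [0, 0, 0]
    - [0, 0, 0]

```text
clock: 19.4
position: [0.5482, 0.2722, 0.2472]
tool_rot: [-1.571, -0.001, -1.094]
force: [0.3, -0.6, -2.9]
grip_width: 0.0258
```

Run:
```python
from h import *
o=observe();p=o["position"];print(p,o["tool_rot"],o["force"],o["grip_width"],o["qpos"])
for n in("scene","side"):
    f=cams.grab_frame(n);h=cv2.cvtColor(f["pixels"],cv2.COLOR_RGB2HSV)
    u=proj(f,[p[0],p[1],p[2]-.0777+.042])[0];x,y=map(int,u)
    # amber: hue 8-20, saturated
    m=((h[...,0]>5)&(h[...,0]<18)&(h[...,1]>190)).astype(np.uint8)
    w=np.zeros_like(m);w[y-25:y+25,x-25:x+25]=1;m=m*w
    k,l,st,c=cv2.connectedComponentsWithStats(m);i=1+np.argmax(st[1:,4]);print(n,u,st[i],c[i])
    print("wide x", st[i][0]+st[i][2]/2-.5, onz(f,(st[i][0]+st[i][2]/2-.5,u[1]),p[2]-.0777+.042))
```

```text
[0.54815531 0.27219454 0.24724446] [-1.57119482e+00 -7.18093199e-04 -1.09405910e+00] [ 0.3157374  -0.64844797 -2.91601681] 0.025805061464701178 [-0.11291218  0.54372233 -0.66627311  1.57895662  0.35941354  1.14496911
 -0.3825933 ]
scene [407.73995815 241.70144266] [393 225  29  33 568] [406.09683099 242.79049296]
wide x 407.0 [0.54917569 0.27074775 0.21154446]
side [313.30882658 286.9055303 ] [315 271  17  23 169] [321.49704142 282.20710059]
wide x 323.0 [0.52953235 0.26931579 0.21154446]
```

>>> apply_moves:
  jaw: [-1, -1, -1, -1, -1]
  translation:
    - [0, 0.001, -0.02]
    - [0, 0.001, -0.045]
    - [0, 0.001, -0.07]
    - [0, 0.001, -0.085]
    - [0, 0.001, -0.09]
  angular:
    - [0, 0, 0]
    - [0, 0, 0]
    - [0, 0, 0]
    - [0, 0, 0]
    - [0, 0, 0]

```text
clock: 20.0
position: [0.5476, 0.2738, 0.1561]
tool_rot: [-1.573, -0.0, -1.093]
force: [-0.3, -0.4, -2.2]
grip_width: 0.0262
```

>>> apply_moves:
  jaw: [-1, -1, -1, -1, -1]
  translation:
    - [0, 0, -0.004]
    - [0, 0, -0.008]
    - [0, 0, -0.012]
    - [0, 0, -0.016]
    - [0, 0, -0.018]
  angular:
    - [0, 0, 0]
    - [0, 0, 0]
    - [0, 0, 0]
    - [0, 0, 0]
    - [0, 0, 0]

```text
clock: 20.5
position: [0.548, 0.2746, 0.1391]
tool_rot: [-1.571, -0.0, -1.093]
force: [0.8, -0.3, -1.6]
grip_width: 0.0264
```

>>> apply_moves:
  jaw: [-1, -1, -1, -1, -1]
  translation:
    - [0, 0, -0.002]
    - [0, 0, -0.004]
    - [0, 0, -0.006]
    - [0, 0, -0.007]
    - [0, 0, -0.008]
  angular:
    - [0, 0, 0]
    - [0, 0, 0]
    - [0, 0, 0]
    - [0, 0, 0]
    - [0, 0, 0]
  newtons: 100

```text
clock: 21.0
position: [0.5479, 0.275, 0.1315]
tool_rot: [-1.571, 0.0, -1.092]
force: [-2.3, 1.1, 3.1]
grip_width: 0.0261
```

>>> apply_moves:
  jaw: [-1, -1, -1, -1, -1]
  translation:
    - [-0.0005, 0, -0.002]
    - [-0.001, 0.0005, -0.004]
    - [-0.001, 0.0005, -0.006]
    - [-0.001, 0.0005, -0.008]
    - [-0.001, 0.0005, -0.01]
  angular:
    - [0, 0, 0]
    - [0, 0, 0]
    - [0, 0, 0]
    - [0, 0, 0]
    - [0, 0, 0]

```text
clock: 21.5
position: [0.5472, 0.2753, 0.1214]
tool_rot: [-1.57, -0.0, -1.093]
force: [-0.7, 1.8, 7.4]
grip_width: 0.026
```

>>> apply_moves:
  jaw: [-1, -1, -1, -1]
  translation:
    - [0, 0, -0.002]
    - [0, 0, -0.004]
    - [0, 0, -0.006]
    - [0, 0, -0.006]
  angular:
    - [0, 0, 0]
    - [0, 0, 0]
    - [0, 0, 0]
    - [0, 0, 0]

```text
clock: 21.9
position: [0.5472, 0.2754, 0.1155]
tool_rot: [-1.57, 0.0, -1.092]
force: [-0.9, 0.8, 9.4]
grip_width: 0.0258
```

```bash
cat > red.py <<'E'
from h import *
o=observe();p=o["position"];print(p,o["tool_rot"],o["force"],o["moment"],o["grip_width"])
for n in("scene","side"):
    f=cams.grab_frame(n);h=cv2.cvtColor(f["pixels"],cv2.COLOR_RGB2HSV)
    c=proj(f,[.5477,.274,.06])[0].astype(int)
    m=(((h[...,0]<5)|(h[...,0]>172))&(h[...,1]>140)&(h[...,2]>50)).astype(np.uint8)
    w=np.zeros_like(m);w[c[1]-40:c[1]+40,c[0]-40:c[0]+40]=1
    k,l,st,ce=cv2.connectedComponentsWithStats(m*w);print(n,c)
    for a,b in zip(st[1:],ce[1:]): print(a,b)
    print("band px 57->70mm:",np.ptp(proj(f,[[.5477,.274,.057],[.5477,.274,.07]])[:,1]))
E
python3 red.py
```

```text
[0.54724588 0.27535557 0.11548519] [-1.56996906e+00  1.62257005e-05 -1.09248171e+00] [-0.90193125  0.82167054  9.38889221] [ 0.16977542  0.2546401  -0.00304705] 0.025790772267782598
scene [401 276]
[382 282   3   3   9] [383. 283.]
[418 286   3   3   8] [419.125 286.875]
band px 57->70mm: 2.7235632637872413
side [315 325]
[338 318   1   2   2] [338.  318.5]
[340 318   1   1   1] [340. 318.]
band px 57->70mm: 2.8771907145040814
```

>>> apply_moves:
  jaw: [-1, -1, -1, -1, -1]
  translation:
    - [0, 0, -0.0005]
    - [0, 0, -0.0005]
    - [0, 0, -0.0005]
    - [0, 0, -0.0005]
    - [0, 0, -0.0005]
  angular:
    - [0, 0, 0]
    - [0, 0, 0]
    - [0, 0, 0]
    - [0, 0, 0]
    - [0, 0, 0]

```text
clock: 22.5
position: [0.5472, 0.2754, 0.1152]
tool_rot: [-1.57, -0.0, -1.093]
force: [-1.7, 0.3, 8.9]
grip_width: 0.0261
```

```bash
python3 red.py
python3 - <<'E'
from workcell import workorder
print(workorder.job_done())
E
```

```text
[0.54722454 0.27537029 0.11518221] [-1.56994270e+00 -1.54085689e-05 -1.09251670e+00] [-1.65437224  0.34026507  8.94528518] [ 0.09303362  0.36350107 -0.00265125] 0.026059877105201246
scene [401 276]
[382 282   3   3   9] [383. 283.]
[418 286   3   3   8] [419.125 287.125]
band px 57->70mm: 2.7235632637872413
side [315 325]
[338 318   3   2   4] [339.25 318.5 ]
band px 57->70mm: 2.8771907145040814
the job is handed in; nothing more can be done
None
```

I moved the blue can by its handle onto the cork mat, then seated the amber flask in the ring and pressed it down. The job was handed in at about 22.5 s with the gripper still holding the flask down. No verdict is reported.

**Can:** The picture taken just after I let go shows it upright and wholly on the mat. It touched down with about 10 N on the tool. I did not look at it again after that.

**Ring travel:** The tool height puts the ring about 16.5 mm down. The upward force of about 9 N, plus the flask's weight, puts it at about 15.5–16.5 mm. Both are past the 13 mm needed and short of the 20 mm stop.

**Red bands:** In the scene camera two bands show about 3 px high, which is their full 13 mm height. The side camera picked out only a few red pixels on one post (2 of about 3 px high), so that check was weaker. No picture of the final state was viewed, as the allowance was spent. The band check is from pixel colours only.

**Missed grips:** The fingertips seem to sit at about the reported tool point rather than 19 mm ahead of it. The first grip on the can's handle slipped off before lifting, and the first grip on the flask seemed to catch the cap. Both were redone lower, and nothing was dropped.

**Bystanders:** I did not go near the tape roll, white bottle or tower, and did not check them again at the end.

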